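# Power up the cake turntable and set its speed

### The job

Take the charged blue battery block out of the charging dock, stand it upright on the green mat and let go so that you can take it by its other two faces, then plug it fully home into the socket of the cake turntable. After that turn the big black outer ring clockwise until its white pointer lies in the green band, without moving the small orange timer knob on top of it. Leave the other things on the counter where they are.

Things in the scene. Friction and masses are not known exactly. Their poses are not given: they have to be found in the camera images.
- battery_centre (a point): Centre (half-way up) of the loose battery block, 0.25 to 0.5 kg. Blue body 56 (x) x 40 (y) x 60 mm tall over a black plug foot 44 x 28 x 20 mm tall with lower edges rounded 6.5 mm: 80 mm in all: this point is 40 mm above the foot's underside, 20 mm above the shoulder (underside of the body), 40 mm below the top; best held about 10 mm above it.. Half a turn about z makes no difference.
- dock: Grey charging dock, fixed; origin under its centre, on the counter. Floor plate 110 (x) x 75 (y) x 10 mm; the battery stands on its middle, axes within 0.03 rad of the dock's. Walls 60 mm long in x, 7 thick, 22.5 mm to either side in y, 82 mm above the counter (8 below the battery's top): here hold the battery across its x (56 mm) and lift it straight up. Dock and mat may change sides.
- mat_top (a point): Centre of the top face of the green mat, 140 x 140 mm, 4 mm thick, fixed flat on the counter.
- socket (a point): Socket in the white console's deck: centre of the hole's mouth, at deck height (80 mm), console axes. Hole 47 (x) x 31 (y) x 22 mm deep, square edges; the battery's shoulder comes to rest on the deck. Black cheeks 6 thick, 40 wide, 52 mm above the deck, inner faces at 32 mm in +x and -x: here hold the battery across its y (40 mm), its x along the console's x. Deck free on both y sides.
- knob_axis (a point): Axis of the concentric knobs at deck height (80 mm), console axes, 170 mm from the socket towards the console's -y. Deck 130 (x) x 330 (y) mm, centred half-way between socket and knobs. Behind it (+x): a turntable 280 mm across, 92 high, its axis 225 mm from the deck's centre, with a cake up to 184 mm high.
- speed_ring (a joint): Outer speed ring in rad, growing clockwise seen from above; 0 with its white pointer to the console's -x (towards the robot), stop at 3.4. Round black ribbed ring, 60 mm diameter, 2 to 28 mm above the deck; stays where left (about 0.06 N m). Green band: 2.42 to 2.78. Starts at 0.3 to 1.6, so it may take two turns of the hand.
- ring_pointer (a point): Outer end of the white pointer on the ring's top, 30 mm from the axis.
- green_band (a point): Middle of the green band on the grey scale disc around the ring, 38.5 mm from the axis; the band is about 14 mm long.
- timer_knob (a joint): Angle of the small inner timer knob in rad, clockwise seen from above, 0 with its white pointer towards the console's -x. Orange, 30 mm in diameter, on top of the ring on the same axis, from 29 to 51 mm above the deck; turns easily by itself and must stay as it is.
- timer_pointer (a point): End of the white pointer on the timer knob's top, 13 mm from the axis.
- bottle_a_mid (a point): Bystander: red squeeze bottle, 56 mm across, 170 tall; point half-way up at its middle.
- bottle_b_mid (a point): Bystander: yellow squeeze bottle, 60 mm across, 160 tall; point half-way up at its middle.
- jar_mid (a point): Bystander: amber jar with blue cap, 72 mm across, 100 tall; point half-way up at its middle.
- bowl_mid (a point): Bystander: steel bowl, 120 mm across, 60 tall; point half-way up at its middle.
- cup_mid (a point): Bystander: white cup, 72 mm across, 80 tall; point half-way up at its middle.
- tin_mid (a point): Bystander: red tin with paper label, 68 mm across, 90 tall; point half-way up at its middle.
- spatula_mid (a point): Bystander: spatula with white handle lying on the counter, 226 mm long along its x, 65 wide, 20 high; point half-way up at its middle.
- battery: The same battery block; origin at the centre of the underside of its foot.
There are look-alikes about, which are no part of the job. There is more than one size of the part that bears mat_top; the job needs the largest.

How it is judged (in metres and radians):
On the way, in this order (a step that is already met when the one before it is completed fails the run):
1. the battery stands upright on the green mat, let go (horizontal distance between battery_centre and mat_top below 0.07 m and z of battery_centre in the frame of mat_top below 0.043 m and angle between battery_centre's own z axis and vertical below 0.1 rad and contact force between the fingers and battery below 0.1 N), for 0.2 s.
2. the battery is plugged fully home in the socket (z of battery_centre in the frame of socket below 0.0235 m and horizontal distance between battery_centre and socket below 0.005 m and angle between the x axis of battery_centre and the x axis of socket, either way round below 0.08 rad and angle between battery_centre's own z axis and vertical below 0.07 rad), for 0.2 s.
3. the ring's pointer is in the green band, the battery still home and the timer knob as it was (all of step 2 and value of joint speed_ring between 2.42 and 2.78 rad and distance of timer_pointer from where it was at the start of the episode below 0.003 m), for 0.2 s.
At the end, for the whole second after the job is handed in: The battery is home in the socket (shoulder within 3.5 mm of the deck, within 5 mm of its centre, square within 0.08 rad, upright within 0.07 rad) and at rest, the ring's pointer is in the green band (2.42 to 2.78 rad), and the timer knob's pointer is within 3 mm of where it was (all of step 3 and linear speed of battery below 0.02 m/s); the robot touches nothing.
It fails at once if the timer knob is turned (its pointer moves by more than 3 mm) (not (distance of timer_pointer from where it was at the start of the episode below 0.003 m)).
It fails at once if another thing on the counter is knocked away by more than 40 mm (distance of any of bottle_a_mid, bottle_b_mid, jar_mid, bowl_mid, cup_mid, tin_mid, spatula_mid from where it was at the start of the episode above 0.04 m).
It also fails if it takes over 72 s, if anything falls off the work surface, if the arm or the gripper's body presses on something with over 40 N, if the wrist force passes 120 N, or if a joint passes its speed limit or range.

### The arm

A 6-joint arm with a two-finger parallel gripper is mounted at the origin on the work surface. World frame = base frame: x ahead of the robot, y to its left, z up, the work surface at z = 0. Lengths are in mm, angles in rad, forces in N, time in s.
With the tool pointing down it reaches from about 350 to 875 mm from the base axis. Payload 4.2 kg.
Tool frame: the origin (TCP) lies on the mounting face of the last link; the fingertips stand 173 mm ahead of it and the grasp point (between the pads) lies 155 mm ahead of it (tcp_to_grasp is the distance from the TCP to the grasp point, in mm); z points along the fingers, y is the direction in which the jaws open and shut (so a half turn about z gives the same grasp; the last joint's range is limited). The gripper opens to 85 mm and grips with 20 to 120 N. Pads are 22 mm wide; open, the fingers measure 114 mm over their backs; the gripper's body (76 mm by 85 mm) begins 54 mm behind the grasp point. The pads swing forward as they close: fully open they stand 13 mm farther back than shut.
Start: joints at [1.433, 0.385, 0.008, 0, -1.194, -0.259], TCP at [241.51, 576.431, 404.712] pointing down, gripper open.
Joint ranges: [-3.14, 3.14], [-1.21, 2.06], [-1.07, 1.41], [-3.16, 2.05], [-2.99, -0.16], [-3.1, 3.1]. Speed limits (rad/s): [2.79, 2.79, 3.14, 3.14, 3.14, 3.14].

### API

Orientations are given as a unit quaternion [x, y, z, w].
In Python, from bench import * gives the robot as it stands. The module is installed in compiled form; this text tells all that it offers.
- The arm moves only by the tool apply_moves, never from a script. Its arguments are lists of equal length, an entry for each row: "fingers": the closure, from 0 (fully open) to 1 (shut); "dp": the shift along the world's x, y, z in cm, a list of three; "yaw": the turn about the world's z in degrees. A call has 1 to 10 rows; each row is the pose to reach, as a shift and turn from the pose measured when the call began; what a row does not reach only later rows make up. A row lasts 1/10 s, in which the tool goes at most 50 mm and 8.59 degrees, less where a joint would pass 70% of its speed; a pose out of reach is approached as far as the arm can. A call with a gripper value outside its range is refused whole. The fingers move at their own pace and stop on an object; the grip force is fixed at half the most. Time passes only in rows, so rows that repeat a pose let the fingers close. It gives the time, the measured TCP pose, the force and the opening at its end, in the units of the state.
- read_state(): the state, without advancing time (a new reading comes with each control period).
- get_image(name): name is "side" or "top"; returns a dict with "color" (420x560x3 uint8, blue, green, red), "mtx" (3x3 intrinsics, pixels), "camera_from_world" (4x4, takes a point from world to camera coordinates). Camera axes: x right, y down, z forward; pixel columns grow to the right and rows downward; lengths in mm; the calibration is good to about 2 mm. A picture is of the moment at which its call begins. There is no depth.
- job_done(): hands the job in, once; it reports no verdict.
The state is a dict: "clock": time; "joints": joint angles; "joint_vel": joint speeds; "joint_efforts": joint torques, N m; "position": TCP position; "ee_rot": TCP orientation; "contact_force": force on the tool from outside, world axes, zero at the start; "wrist_torque": the same for the moment, N m; "gripper_width": finger opening in mm.
Only numpy, scipy, OpenCV 4.12 (cv2) and the standard library are available. Lean on these libraries where they do the work, as an engineer would, in place of code of your own. Each camera call takes 0.05 s, during which the arm holds its last target. There are 200 camera calls.

## Working session

There is one attempt and no reset: what is moved stays moved. The work goes in short steps, Python scripts to look and compute and a tool call to move; the robot and the scene stay as the last step left them, time stands still between calls to the robot, and variables do not carry over. Pictures are saved under pics/ and viewed, about 8 in all and at most 12, crops included, and the job is handed in when it is done.

Besides the shell and the picture viewer there is one more tool, called after "Call:" as name(argument=value, ...) on one line, values as JSON. apply_moves: Moves the arm, as the interface text tells. Its arguments: {"type":"object","properties":{"fingers":{"type":"array","items":{"type":"number"}},"dp":{"type":"array","items":{"type":"array","items":{"type":"number"}}},"yaw":{"type":"array","items":{"type":"number"}}},"required":["fingers","dp","yaw"]}

```bash
mkdir -p pics; cat > h.py <<'E'
from bench import *
import numpy as np, cv2
def shot(n,f=None):
    d=get_image(n)
    if f: cv2.imwrite(f'pics/{f}.png',d['color'])
    np.savez(f'{n}.npz',**d); return d
def load(n): return np.load(n+'.npz')
def ray(d,uv,z):
    T=d['camera_from_world'];R=T[:3,:3];c=-R.T@T[:3,3]
    v=R.T@np.linalg.inv(d['mtx'])@np.array([uv[0],uv[1],1.])
    return c+v*(z-c[2])/v[2]
def proj(d,p):
    T=d['camera_from_world'];q=d['mtx']@(T[:3,:3]@np.array(p,float)+T[:3,3]);return q[:2]/q[2]
E
python3 -c "
from h import *
a=shot('top','top0');b=shot('side','side0')
for d in(a,b):
  T=d['camera_from_world'];print(-T[:3,:3].T@T[:3,3],T[2,:3],d['mtx'][0])
s=read_state();print(s)"
```

```text
[ 325.23982589   80.69377706 1524.39047012] [ 0.11988698  0.00168223 -0.99278612] [508.84502185   0.         281.12563371]
[-150.75722077 1363.44428345 1178.19315302] [ 0.35998331 -0.71300107 -0.60169883] [523.54618419   0.         275.336789  ]
{'clock': 0.1, 'joints': array([ 1.43259189e+00,  3.85490227e-01,  6.75159893e-03, -4.23454098e-04,
       -1.19403395e+00, -2.58618418e-01]), 'joint_vel': array([ 0.00070502, -0.00346148,  0.00278166,  0.00106374, -0.00043129,
       -0.00039572]), 'joint_efforts': array([-3.74134625e-04, -3.93317449e+01,  1.88930529e+01,  4.19793919e+00,
       -2.58117347e-03,  2.11194092e-06]), 'position': array([241.44429589, 576.27940319, 403.72171177]), 'ee_rot': array([ 9.80365048e-01, -1.97188633e-01, -1.36987035e-04,  9.98174089e-04]), 'contact_force': array([-0.16482258,  0.32367321, -1.12719934]), 'wrist_torque': array([ 0.00705955,  0.0213701 , -0.04942519]), 'gripper_width': 85.63865294545032}
```

View pics/top0.png

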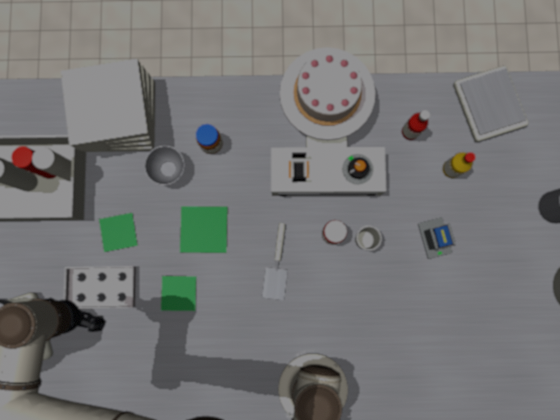

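View pics/side0.png

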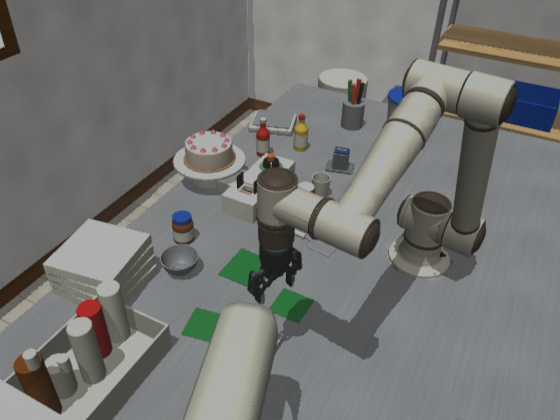

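```bash
python3 -c "
from h import *
d=load('top');c=d['color']
f=lambda x0,y0,w,h,s:cv2.resize(c[y0:y0+h,x0:x0+w],None,fx=s,fy=s,interpolation=cv2.INTER_CUBIC)
A=f(260,140,140,60,5.5)  # 770x330
B=f(410,210,60,50,5.4); C=f(90,195,150,84,2.9)
im=np.zeros((330+270,780,3),np.uint8);im[:330,:770]=A;im[330:330+B.shape[0],:B.shape[1]]=B;im[330:330+C.shape[0],330:330+C.shape[1]]=C
cv2.imwrite('pics/crop.png',im)
g=cv2.cvtColor(c,cv2.COLOR_BGR2HSV);m=cv2.inRange(g,(45,120,60),(75,255,255))
for k in cv2.findContours(m,0,2)[0]:
  if cv2.contourArea(k)>300:
    r=cv2.minAreaRect(k);print(r,[ray(d,p,4).round(0)[:2] for p in cv2.boxPoints(r)],ray(d,r[0],4).round(1))
"
```

```text
((178.0, 293.0), (32.0, 32.0), 90.0) [array([328., 440.]), array([327., 345.]), array([233., 344.]), array([234., 438.])] [280.3 391.6   4. ]
((117.69231414794922, 231.9615478515625), (31.574697494506836, 33.14362716674805), 78.69007110595703) [array([502., 634.]), array([520., 536.]), array([427., 516.]), array([409., 612.])] [464.2 574.4   4. ]
((203.5, 229.0), (44.0, 45.0), 90.0) [array([537., 385.]), array([535., 249.]), array([402., 249.]), array([404., 384.])] [469.2 316.8   4. ]
```

View pics/crop.png

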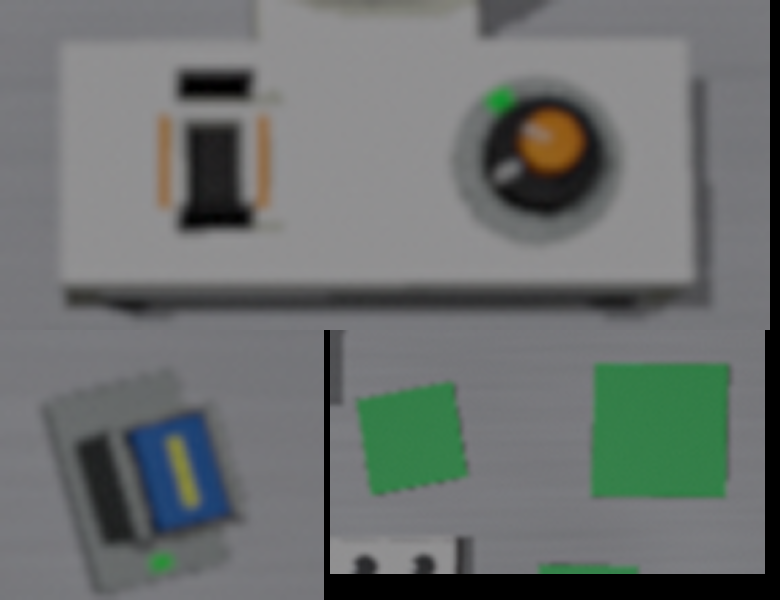

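The crop shows these things (top image pixels):
- **Mats:** there are three green ones, at (118,232) and (178,293) at about 95 mm, and at (204,229) at about 137 mm. The largest, (204,229), is the one meant.
- **Battery and dock:** the blue battery is at about (443,237) in the grey dock.
- **Console:** the socket lies between the black cheeks at about (299,167), and the knobs are at about (358,168). The ring pointer is at about 1.2 rad.

The stove-like box at (100,287) plays no part in the job.

```bash
python3 -c "
from h import *
d=load('top');c=d['color'];g=cv2.cvtColor(c,cv2.COLOR_BGR2HSV)
S=6
def blob(x0,y0,w,h,lo,hi,z,n=1,inv=False):
  a=cv2.resize(g[y0:y0+h,x0:x0+w],None,fx=S,fy=S,interpolation=cv2.INTER_CUBIC)
  m=cv2.inRange(a,lo,hi)
  ks=sorted(cv2.findContours(m,0,2)[0],key=cv2.contourArea)[::-1][:n]
  for k in ks:
    r=cv2.minAreaRect(k)
    f=lambda p:((p[0]+.5)/S-.5+x0,(p[1]+.5)/S-.5+y0)
    P=np.array([ray(d,f(p),z)[:2] for p in cv2.boxPoints(r)]);e=np.diff(np.vstack([P,P[:1]]),axis=0)
    print(lo,'uv',np.round(f(r[0]),1),'c',P.mean(0).round(1),'len',np.linalg.norm(e,axis=1)[:2].round(1),'ang',np.degrees(np.arctan2(e[:2,1],e[:2,0])).round(1),'mom')
blob(425,222,40,36,(100,110,40),(130,255,255),90)
blob(262,140,135,60,(0,0,125),(180,40,255),80)
blob(285,148,30,40,(8,60,80),(25,255,255),80,2)
blob(290,148,20,40,(0,0,0),(180,255,45),132,3)
blob(340,148,40,40,(5,150,100),(25,255,255),131)
blob(340,148,40,40,(45,90,60),(80,255,255),82)
"
```

```text
(100, 110, 40) uv [442.6 236. ] c [ 431.1 -371.7] len [40.6 55.8] ang [ -74.6 -166.7] mom
(0, 0, 125) uv [323.7 165.2] c [642.6 -42. ] len [361.2 150.8] ang [-90.9 177.7] mom
(8, 60, 80) uv [307.4 169. ] c [631.6   5.3] len [48.6  7.6] ang [ -2.5 -92.3] mom
(8, 60, 80) uv [289.4 168.9] c [632.7  57.2] len [ 6.8 48.1] ang [-90.9 179. ] mom
(0, 0, 0) uv [298.8 171.9] c [612.7  32. ] len [33.  50.1] ang [-90.9 178.8] mom
(0, 0, 0) uv [298.5 155.1] c [660.5  32. ] len [33.1 10.5] ang [-90.9 178.8] mom
(5, 150, 100) uv [360.  165.2] c [ 629.2 -138.9] len [30.4 28.4] ang [ -27.8 -118.2] mom
(45, 90, 60) uv [350.6 158. ] c [ 661.7 -120.3] len [15.3 13.4] ang [ -54.4 -145.8] mom
```

Call:
apply_moves(fingers=[0,0,0,0,0,0,0,0,0,0], dp=[[22,-45,0],[22,-45,0],[22,-45,0],[22,-45,0],[22,-45,0],[22,-45,0],[22,-45,0],[22,-45,0],[22,-45,0],[22,-45,0]], yaw=[-52.8,-52.8,-52.8,-52.8,-52.8,-52.8,-52.8,-52.8,-52.8,-52.8])

```text
clock: 1.1
position: [461.2, 125.2, 403.7]
ee_rot: [0.791, -0.612, -0.001, 0.001]
contact_force: [1.3, 0.6, -0.1]
gripper_width: 85.3
```

Call:
apply_moves(fingers=[0,0,0,0,0,0,0,0,0,0], dp=[[-3,-49.7,-8],[-3,-49.7,-8],[-3,-49.7,-8],[-3,-49.7,-8],[-3,-49.7,-8],[-3,-49.7,-8],[-3,-49.7,-8],[-3,-49.7,-8],[-3,-49.7,-8],[-3,-49.7,-8]], yaw=[0,0,0,0,0,0,0,0,0,0])

```text
clock: 2.1
position: [431.0, -367.7, 324.0]
ee_rot: [0.791, -0.612, -0.001, 0.001]
contact_force: [0.6, 0.2, 1.2]
gripper_width: 85.1
```

```bash
python3 -c "
from h import *
a=shot('top');b=shot('side')
im=np.hstack([cv2.resize(a['color'][195:275,395:475],(380,380)),cv2.resize(b['color'][90:210,280:400],(380,380))])
cv2.imwrite('pics/dock.png',im);s=read_state();print(s['position'],s['joints'])"
```

```text
[ 430.45711455 -370.14737996  322.30562962] [-0.42450302  0.3619277  -0.2507484   0.00199203 -0.96277202  0.66932636]
```

View pics/dock.png

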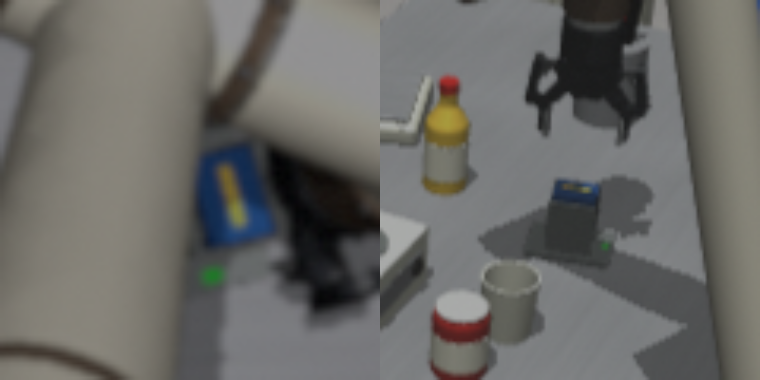

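The side view shows the open gripper above the battery at (576,190) of the crop, with its jaws along the battery's long side. I'm going down and gripping.

Call:
apply_moves(fingers=[0,0,0,0,0,0.8,0.8,0.8,0.8,0.8], dp=[[0.1,-0.2,-4],[0.1,-0.2,-8],[0.1,-0.2,-10.7],[0.1,-0.2,-10.7],[0.1,-0.2,-10.7],[0.1,-0.2,-10.7],[0.1,-0.2,-10.7],[0.1,-0.2,-10.7],[0.1,-0.2,-10.7],[0.1,-0.2,-10.7]], yaw=[0,0,0,0,0,0,0,0,0,0])

```text
clock: 3.2
position: [431.8, -372.3, 217.4]
ee_rot: [0.789, -0.615, -0.001, 0.001]
contact_force: [-1.9, 0.8, 6.2]
gripper_width: 55.3
```

Call:
apply_moves(fingers=[0.8,0.8,0.8,0.8,0.8,0.8,0.8,0.8], dp=[[0,0,0],[0,0,1],[0,0,3],[0,0,6],[0,0,9],[0,0,12],[0,0,15],[0,0,15]], yaw=[0,0,0,0,0,0,0,0])

```text
clock: 4.0
position: [432.5, -372.7, 372.4]
ee_rot: [0.789, -0.615, 0.004, 0.001]
contact_force: [-0.6, -1.3, -4.0]
gripper_width: 55.5
```

Call:
apply_moves(fingers=[0.8,0.8,0.8,0.8,0.8,0.8,0.8,0.8,0.8,0.8], dp=[[0,2,0],[0.5,6,0],[1,10.5,0],[1,15,0],[1.5,19.5,0],[1.5,24,0],[2,28.5,0],[2,33,0],[2,37.5,0],[2.5,42,0]], yaw=[0,-3,-6,-9,-12,-15.1,-15.1,-15.1,-15.1,-15.1])

```text
clock: 5.0
position: [455.9, 48.7, 371.1]
ee_rot: [-0.701, 0.713, -0.003, -0.002]
contact_force: [1.8, -0.1, -3.7]
gripper_width: 55.4
```

Call:
apply_moves(fingers=[0.8,0.8,0.8,0.8,0.8,0.8,0.8,0.8,0.8,0.8], dp=[[0.2,4.5,0],[0.5,9,0],[0.8,13.5,0],[1,18,-1],[1.2,22.5,-3],[1.3,25.5,-6],[1.3,26.8,-9],[1.3,26.8,-12],[1.3,26.8,-14],[1.3,26.8,-14]], yaw=[0,0,0,0,0,0,0,0,0,0])

```text
clock: 6.0
position: [467.3, 315.3, 226.3]
ee_rot: [-0.701, 0.713, -0.003, -0.008]
contact_force: [-0.8, -0.9, -4.4]
gripper_width: 55.5
```

```bash
python3 -c "
from h import *
s=read_state();print(s['position'],s['contact_force'],s['joints'])"
```

```text
[467.28453877 315.29448004 226.34139325] [-0.76810591 -0.9261984  -4.42576493] [ 0.88208807  0.47578292 -0.35996144  0.00703297 -0.75148081 -0.90497577]
```

Call:
apply_moves(fingers=[0.8,0.8,0.8,0.8,0.8], dp=[[0,0,0],[0,0,-0.5],[0,0,-1],[0,0,-1.3],[0,0,-1.3]], yaw=[0,0,0,0,0])

```text
clock: 6.5
position: [467.2, 315.1, 213.3]
ee_rot: [-0.701, 0.713, -0.003, -0.008]
contact_force: [-0.5, -0.2, -4.6]
gripper_width: 55.4
```

Call:
apply_moves(fingers=[0.8,0.8,0.8], dp=[[0,0,-0.2],[0,0,-0.3],[0,0,-0.3]], yaw=[0,0,0])

```text
clock: 6.8
position: [467.4, 315.3, 211.5]
ee_rot: [-0.701, 0.713, -0.003, -0.007]
contact_force: [-1.2, -1.7, 3.9]
gripper_width: 55.5
```

Contact with the mat shows in the force, so I'm releasing and going straight up.

Call:
apply_moves(fingers=[0.6,0.3,0,0,0,0,0,0,0,0], dp=[[0,0,0],[0,0,0],[0,0,0],[0,0,0],[0,0,0],[0,0,2],[0,0,5],[0,0,8],[0,0,10],[0,0,10]], yaw=[0,0,0,0,0,0,0,0,0,0])

```text
clock: 7.8
position: [468.1, 316.0, 315.0]
ee_rot: [-0.701, 0.713, -0.003, -0.004]
contact_force: [-0.0, 0.4, -0.2]
gripper_width: 85.5
```

Call:
apply_moves(fingers=[0,0,0,0,0,0,0,0,0,0], dp=[[-5,-5,0],[-10,-10,0],[-10,-15,0],[-10,-20,0],[-10,-20,0],[-10,-20,0],[-10,-20,0],[-10,-20,0],[-10,-20,0],[-10,-20,0]], yaw=[8,16,24,32,40,50,60,70,80,90])

```text
clock: 8.8
position: [367.8, 115.7, 314.2]
ee_rot: [0.998, -0.067, 0.004, 0.001]
contact_force: [0.5, -0.7, 0.3]
gripper_width: 85.3
```

```bash
python3 -c "
from h import *
a=shot('top');b=shot('side')
im=np.hstack([cv2.resize(a['color'][130:270,160:380],(600,380)),cv2.resize(b['color'][210:310,190:290],(200,200))[0:200].repeat(1,0) if 0 else cv2.copyMakeBorder(cv2.resize(b['color'][210:310,190:290],(200,200)),0,180,0,0,0)])
cv2.imwrite('pics/mat.png',im);s=read_state();print(s['position'],s['ee_rot'],s['joints'])"
```

```text
[367.83434925 115.77107883 314.26950765] [ 9.97541925e-01 -6.99359396e-02  4.28889298e-03  8.22908047e-04] [ 0.734771    0.06998623 -0.67746498  0.01002853 -0.81860937  0.68920328]
```

View pics/mat.png

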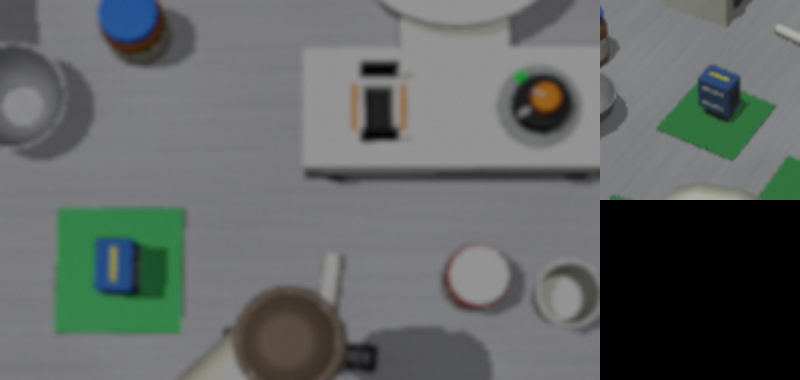

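The battery stands upright on the big mat, at about (117,265) in the crop. Nothing else has moved.

```bash
python3 -c "
from h import *
d=load('top');c=d['color'];g=cv2.cvtColor(c,cv2.COLOR_BGR2HSV);S=8
x0,y0,w,h=190,212,30,32
a=cv2.resize(g[y0:y0+h,x0:x0+w],None,fx=S,fy=S,interpolation=cv2.INTER_CUBIC)
f=lambda p:((p[0]+.5)/S-.5+x0,(p[1]+.5)/S-.5+y0)
for v in (90,110,130):
  m=cv2.inRange(a,(100,110,v),(130,255,255));m=cv2.morphologyEx(m,cv2.MORPH_CLOSE,np.ones((41,41)))
  k=max(cv2.findContours(m,0,2)[0],key=cv2.contourArea);r=cv2.minAreaRect(k)
  P=np.array([ray(d,f(p),84)[:2] for p in cv2.boxPoints(r)]);e=np.diff(np.vstack([P,P[:1]]),axis=0)
  print(v,P.mean(0).round(1),np.linalg.norm(e,axis=1)[:2].round(1),np.degrees(np.arctan2(e[:2,1],e[:2,0])).round(1))
"
```

```text
90 [466.8 310.3] [53.7 37.8] [ -0.9 -92.1]
110 [467.7 311.2] [52.1 35.8] [ -1.1 -92.3]
130 [467.5 311.7] [28.5 45.4] [ -90.9 -179.8]
```

Call:
apply_moves(fingers=[0,0,0,0,0,0,0,0,0,0], dp=[[2.5,4.5,0],[5,9,0],[7.5,13.5,0],[9.9,18,0],[9.96,19.7,0],[9.96,19.7,0],[9.96,19.7,0],[9.96,19.7,-2],[9.96,19.7,-5],[9.96,19.7,-5]], yaw=[7,7,7,7,7,7,7,7,7,7])

```text
clock: 9.9
position: [465.9, 310.2, 260.9]
ee_rot: [1.0, -0.011, 0.001, 0.004]
contact_force: [-1.6, -0.5, 0.0]
gripper_width: 85.0
```

Call:
apply_moves(fingers=[0,0,0,0,0,0.9,0.9,0.9,0.9,0.9], dp=[[0.15,0.3,-2],[0.15,0.3,-4],[0.15,0.3,-5],[0.15,0.3,-5],[0.15,0.3,-5],[0.15,0.3,-5],[0.15,0.3,-5],[0.15,0.3,-5],[0.15,0.3,-5],[0.15,0.3,-5]], yaw=[0.3,0.3,0.3,0.3,0.3,0.3,0.3,0.3,0.3,0.3])

```text
clock: 10.9
position: [467.6, 313.5, 211.6]
ee_rot: [1.0, -0.008, 0.001, 0.003]
contact_force: [-0.5, -0.7, 5.0]
gripper_width: 39.5
```

Call:
apply_moves(fingers=[0.9,0.9,0.9], dp=[[0,0,0],[0,0,0],[0,0,0]], yaw=[0,0,0])

```text
clock: 11.2
position: [467.6, 313.5, 211.6]
ee_rot: [1.0, -0.008, 0.001, 0.003]
contact_force: [-0.8, 0.1, 2.5]
gripper_width: 39.5
```

Call:
apply_moves(fingers=[0.9,0.9,0.9,0.9,0.9,0.9], dp=[[0,0,1],[0,0,4],[0,0,8],[0,0,12],[0,0,16],[0,0,16]], yaw=[0,0,0,0,0,0])

```text
clock: 11.8
position: [468.3, 314.1, 377.8]
ee_rot: [1.0, -0.007, 0.006, -0.001]
contact_force: [0.6, 0.9, -3.4]
gripper_width: 39.6
```

Call:
apply_moves(fingers=[0.9,0.9,0.9,0.9,0.9,0.9,0.9,0.9,0.9,0.9], dp=[[1,-2,0],[3,-6,0],[5.5,-10,0],[8,-14,0],[10.5,-18,0],[13,-22,0],[15,-25,0],[16.4,-27.5,0],[16.45,-28.2,0],[16.45,-28.2,0]], yaw=[0,0,0,0,0,0,0,0,0,0])

```text
clock: 12.8
position: [632.4, 30.9, 375.3]
ee_rot: [1.0, -0.009, 0.003, -0.001]
contact_force: [-0.5, 0.1, -5.4]
gripper_width: 39.6
```

Call:
apply_moves(fingers=[0.9,0.9,0.9], dp=[[0,0,0],[0,0,0],[0,0,0]], yaw=[0,0,0])

```text
clock: 13.1
position: [632.0, 31.9, 375.2]
ee_rot: [1.0, -0.008, 0.003, -0.001]
contact_force: [-0.1, 0.2, -3.9]
gripper_width: 39.4
```

```bash
python3 -c "
from h import *
a=shot('top');b=shot('side');s=read_state();print(s['position'],s['ee_rot'],s['contact_force'],s['joints'])
p=s['position']
for d in(a,b): print(proj(d,[p[0],p[1],p[2]-207.6+0]),proj(d,[632.1,31.2,80]),proj(d,[632.1,31.2,132]))
u,v=map(int,proj(b,[632.1,31.2,120]));ut,vt=map(int,proj(a,[632.1,31.2,120]));
f=lambda c,u,v:cv2.resize(c[v-33:v+33,u-33:u+33],(396,396),interpolation=cv2.INTER_CUBIC)
print(u,v,ut,vt);cv2.imwrite('pics/sock.png',np.hstack([f(a['color'],ut,vt),f(b['color'],u,v)]))"
```

```text
[632.15538603  31.71924791 375.50620053] [ 9.99961300e-01 -8.04547610e-03  3.49280127e-03 -6.85459970e-04] [ 0.39339794  0.45217699 -4.65405056] [ 3.05537241e-01  4.17020795e-01 -1.71175578e-02  9.40868572e-04
 -1.12959030e+00  1.24876908e+00]
[299.20679007 162.18089593] [298.41950668 168.95973971] [298.98387459 165.06035689]
[248.00381236 167.99706952] [248.42862159 188.32854521] [248.23140561 176.40230252]
248 179 298 165
```

View pics/sock.png

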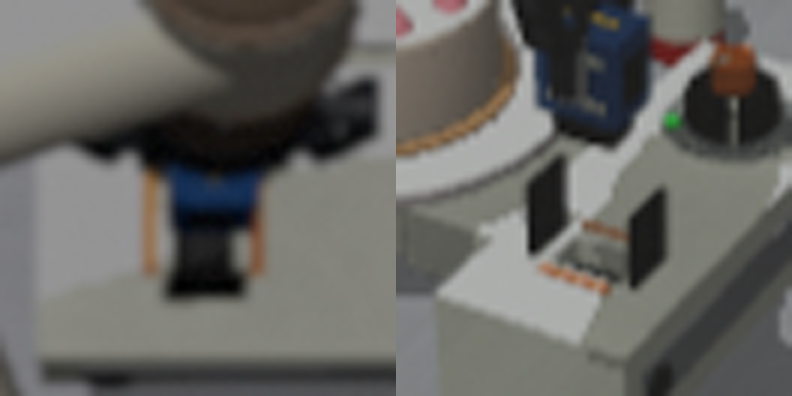

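The top view shows the battery foot lined up between the orange strips at (202,260). In the side view, foot and hole both lie within a pixel of their projections. I'm going down to just above the mouth.

Call:
apply_moves(fingers=[0.9,0.9,0.9,0.9,0.9,0.9,0.9], dp=[[0,-0.05,-2],[0,-0.05,-4],[0,-0.05,-6],[0,-0.05,-7.5],[0,-0.05,-8.2],[0,-0.05,-8.2],[0,-0.05,-8.2]], yaw=[0,0,0,0,0,0,0])

```text
clock: 13.9
position: [632.5, 31.5, 294.5]
ee_rot: [1.0, -0.008, 0.004, -0.001]
contact_force: [-0.6, 0.2, -4.1]
gripper_width: 39.5
```

Call:
apply_moves(fingers=[0.9,0.9,0.9,0.9], dp=[[0,0,-0.4],[0,0,-0.8],[0,0,-1.2],[0,0,-1.2]], yaw=[0,0,0,0])

```text
clock: 14.3
position: [632.2, 31.4, 281.7]
ee_rot: [1.0, -0.008, 0.004, -0.001]
contact_force: [-0.1, 0.4, -4.9]
gripper_width: 39.1
```

Call:
apply_moves(fingers=[0.9,0.9,0.9,0.9], dp=[[0,0,-0.5],[0,0,-1],[0,0,-1.3],[0,0,-1.4]], yaw=[0,0,0,0])

```text
clock: 14.7
position: [632.3, 31.4, 267.7]
ee_rot: [1.0, -0.008, 0.003, -0.0]
contact_force: [-1.9, 0.1, -0.3]
gripper_width: 39.2
```

Call:
apply_moves(fingers=[0.9,0.9,0.9], dp=[[0,0,-0.2],[0,0,-0.3],[0,0,-0.4]], yaw=[0,0,0])

```text
clock: 15.0
position: [632.2, 31.5, 267.6]
ee_rot: [1.0, -0.007, 0.004, 0.0]
contact_force: [-7.9, 0.9, 17.3]
gripper_width: 39.2
```

Home: the z reading matches the shoulder on the deck and the push is 17 N. I'm releasing and rising.

Call:
apply_moves(fingers=[0.7,0.4,0,0,0,0,0,0,0,0], dp=[[0,0,0],[0,0,0],[0,0,0],[0,0,0],[0,0,2],[0,0,6],[0,0,10],[0,0,12],[-4,0,12],[-8,0,12]], yaw=[0,0,0,0,0,0,0,0,0,0])

```text
clock: 16.0
position: [552.0, 31.6, 387.8]
ee_rot: [1.0, -0.008, 0.005, -0.0]
contact_force: [-0.2, 0.2, 0.2]
gripper_width: 85.1
```

Call:
apply_moves(fingers=[0,0,0,0,0,0,0,0,0,0], dp=[[-5,0,0],[-10,0,0],[-15,0,0],[-15,0,0],[-15,0,0],[-15,0,0],[-15,0,0],[-15,0,0],[-15,0,0],[-15,0,0]], yaw=[-8,-16,-24,-32,-44,-44,-44,-44,-44,-44])

```text
clock: 17.0
position: [402.2, 31.6, 387.7]
ee_rot: [0.924, -0.382, 0.004, 0.002]
contact_force: [0.2, -0.7, -0.7]
gripper_width: 85.5
```

```bash
python3 -c "
from h import *
a=shot('top');b=shot('side');s=read_state();print(s['position'],s['ee_rot'],s['joints'])
f=lambda c,u,v,w,h,S:cv2.resize(c[v:v+h,u:u+w],None,fx=S,fy=S,interpolation=cv2.INTER_CUBIC)
A=f(a['color'],280,145,110,55,7);B=f(b['color'],215,140,80,66,4)
im=np.zeros((385+264,770,3),np.uint8);im[:385]=A;im[385:,:320]=B
im=im[:600];cv2.imwrite('pics/home.png',im)"
```

```text
[402.13306695  31.53306352 387.76161103] [ 0.92429557 -0.38164805  0.00447223  0.00156673] [ 0.4885531   0.01000444 -0.52441206  0.0103514  -1.03312062  0.29378973]
```

View pics/home.png

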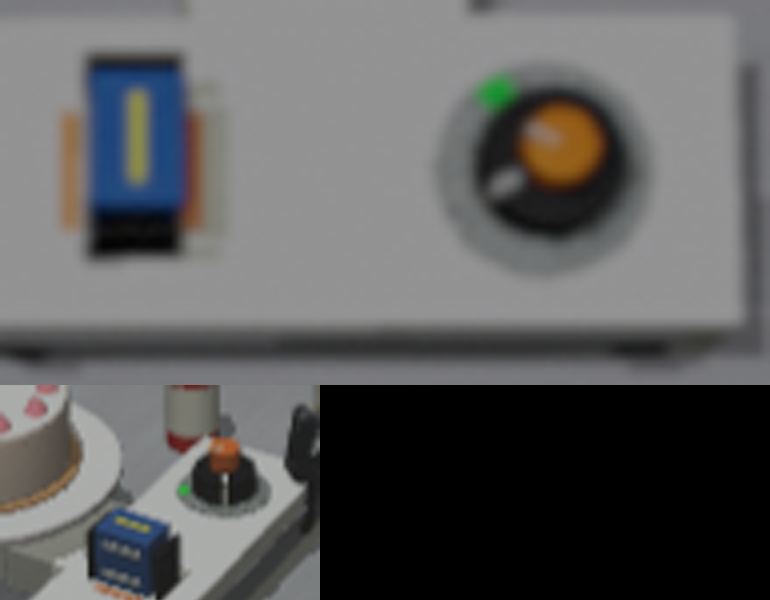

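The battery sits in the socket at (135,140) in the crop. The ring pointer is at (507,182), the timer knob at (562,145), and the green band at (497,93).

```bash
python3 -c "
from h import *
d=load('top');k=np.array([629.2,-138.8])
f=lambda x,y:((x+.5)/7-.5+280,(y+.5)/7-.5+145)
for n,p,z in(('ptr',(507,182),108),('ptr_out',(493,194),108),('green',(497,93),82)):
  q=ray(d,f(*p),z)[:2]-k; a=np.arctan2(q[1],-q[0])-np.radians(1.0); print(n,q.round(1),np.hypot(*q).round(1),a.round(3))
"
```

```text
ptr [-10.   19.3] 21.8 1.074
ptr_out [-14.9  25.2] 29.2 1.019
green [32.8 18.6] 37.8 2.608
```

Call:
apply_moves(fingers=[0,0,0,0,0,0,0,0,0,0], dp=[[3.5,-2.7,0],[7,-5.4,0],[10.5,-8,0],[14,-10.6,0],[17.5,-13.2,0],[21,-15.8,0],[22.7,-17.03,0],[22.7,-17.03,0],[22.7,-17.03,-1],[22.7,-17.03,-2]], yaw=[0,0,0,0,0,0,0,0,0,0])

```text
clock: 18.1
position: [628.4, -138.2, 367.0]
ee_rot: [0.924, -0.381, 0.004, 0.001]
contact_force: [-0.4, 1.3, -0.9]
gripper_width: 85.4
```

Call:
apply_moves(fingers=[0,0], dp=[[0,0,0],[0,0,0]], yaw=[0,0])

```text
clock: 18.3
position: [627.8, -137.5, 366.8]
ee_rot: [0.925, -0.381, 0.004, 0.002]
contact_force: [0.1, -0.4, 0.1]
gripper_width: 85.3
```

```bash
python3 -c "
from h import *
s=read_state();print(s['position'],s['ee_rot'],s['joints'])"
```

```text
[ 627.79363451 -137.54165196  366.77415719] [ 0.92459884 -0.38092052  0.0037064   0.00167526] [ 0.03681808  0.43976863 -0.00547735  0.00680181 -1.12020345  0.74944225]
```

Call:
apply_moves(fingers=[0,0,0,0,0,0,0], dp=[[0.15,-0.13,-2],[0.15,-0.13,-5],[0.15,-0.13,-8],[0.15,-0.13,-10],[0.15,-0.13,-10.6],[0.15,-0.13,-10.6],[0.15,-0.13,-10.6]], yaw=[0,0,0,0,0,0,0])

```text
clock: 19.0
position: [629.9, -138.7, 262.4]
ee_rot: [0.925, -0.381, 0.005, 0.001]
contact_force: [-0.1, -0.6, 0.0]
gripper_width: 85.3
```

Call:
apply_moves(fingers=[0.15,0.3,0.4,0.5,0.5,0.5], dp=[[0,0,0],[0,0,0],[0,0,0],[0,0,0],[0,0,0],[0,0,0]], yaw=[0,0,0,0,0,0])

```text
clock: 19.6
position: [629.7, -139.3, 265.0]
ee_rot: [0.925, -0.38, 0.006, 0.002]
contact_force: [-3.2, -1.5, 7.2]
gripper_width: 57.6
```

Call:
apply_moves(fingers=[0.6,0.6,0.6,0.6,0.6], dp=[[0,0,0],[0,0,0],[0,0,0],[0,0,0],[0,0,0]], yaw=[-4,-10,-16,-20,-20])

```text
clock: 20.1
position: [629.3, -139.6, 265.1]
ee_rot: [0.845, -0.535, 0.005, 0.003]
contact_force: [-0.9, -1.6, -1.2]
gripper_width: 57.7
```

```bash
python3 -c "
from h import *
b=shot('side');a=shot('top');s=read_state();print(s['position'],s['ee_rot'],s['wrist_torque'],s['contact_force'],s['gripper_width'])
f=lambda c,u,v,w,h,S:cv2.resize(c[v:v+h,u:u+w],None,fx=S,fy=S,interpolation=cv2.INTER_CUBIC)
A=f(a['color'],330,135,60,60,6);B=f(b['color'],240,120,60,60,6)
cv2.imwrite('pics/ring.png',np.hstack([A,B]))"
```

```text
[ 629.30842726 -139.60387277  265.04865228] [ 0.84499478 -0.53474199  0.00503166  0.00308296] [-0.42759959  0.45745924 -0.08366871] [-2.18499106 -1.4924839  -0.54408678] 57.64236498625181
```

View pics/ring.png

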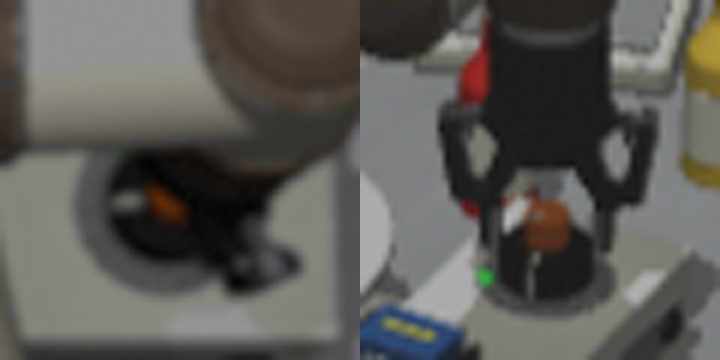

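The ring follows the hand: its pointer has moved to (130,202) in the crop. The timer knob at (165,200) is clear of the fingers. I'm carrying on with the remaining turn, about 69°.

Call:
apply_moves(fingers=[0.6,0.6,0.6,0.6,0.6,0.6,0.6,0.6,0.6,0.6], dp=[[0,0,0],[0,0,0],[0,0,0],[0,0,0],[0,0,0],[0,0,0],[0,0,0],[0,0,0],[0,0,0],[0,0,0]], yaw=[-7,-14,-21,-28,-35,-42,-49,-56,-60,-60])

```text
clock: 21.2
position: [628.2, -139.6, 265.0]
ee_rot: [-0.465, 0.885, -0.002, -0.007]
contact_force: [-5.4, 1.1, 2.1]
gripper_width: 57.6
```

```bash
python3 -c "
from h import *
b=shot('side');a=shot('top');s=read_state();q=s['ee_rot'];print(s['position'],2*np.degrees(np.arctan2(q[1],q[0])),s['wrist_torque'],s['contact_force'],s['gripper_width'])
f=lambda c,u,v,w,h,S:cv2.resize(c[v:v+h,u:u+w],None,fx=S,fy=S,interpolation=cv2.INTER_CUBIC)
A=f(a['color'],330,135,60,60,6);B=f(b['color'],240,120,60,60,6)
cv2.imwrite('pics/ring2.png',np.hstack([A,B]))"
```

```text
[ 628.21603664 -139.58757619  265.03692033] 235.4598950805902 [-0.01754533  1.39487831 -0.06103268] [-5.43742497e+00 -1.69732387e-04  1.10456678e+00] 57.698718017090776
```

View pics/ring2.png

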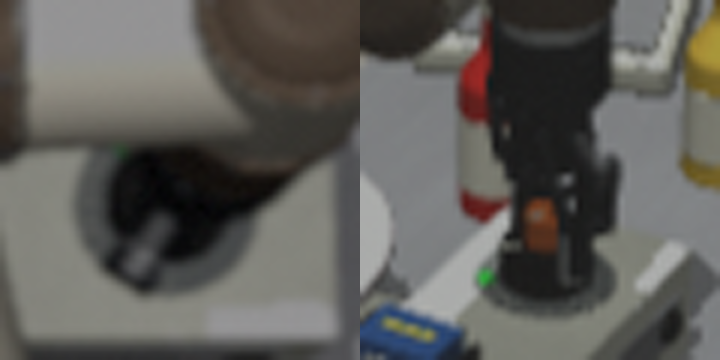

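The hand has turned 1.39 rad, so the ring should be at about 2.44. I'm turning the last 9°, then letting go and rising.

Call:
apply_moves(fingers=[0.6,0.6,0.6,0.6], dp=[[0,0,0],[0,0,0],[0,0,0],[0,0,0]], yaw=[-5,-9,-9,-9])

```text
clock: 21.7
position: [628.0, -139.5, 265.1]
ee_rot: [-0.396, 0.918, -0.001, -0.007]
contact_force: [-3.5, 0.1, -0.0]
gripper_width: 57.6
```

Call:
apply_moves(fingers=[0.4,0.2,0,0,0,0,0,0,0,0], dp=[[0,0,0],[0,0,0],[0,0,0],[0,0,0],[0,0,2],[0,0,6],[0,0,10],[-5,0,11],[-10,0,11],[-15,0,11]], yaw=[0,0,0,0,0,0,0,0,0,0])

```text
clock: 22.7
position: [477.6, -139.5, 375.8]
ee_rot: [-0.396, 0.918, -0.002, -0.006]
contact_force: [0.3, -0.1, 0.7]
gripper_width: 85.7
```

Call:
apply_moves(fingers=[0,0,0,0,0,0], dp=[[-4,4,0],[-8,8,0],[-9,12,0],[-9,16,0],[-9,18,0],[-9,18,0]], yaw=[0,0,0,0,0,0])

```text
clock: 23.3
position: [387.7, 42.6, 376.8]
ee_rot: [-0.398, 0.917, -0.002, -0.004]
contact_force: [-0.7, -0.2, -0.7]
gripper_width: 85.5
```

```bash
python3 -c "
from h import *
a=shot('top');b=shot('side');s=read_state();print(s['position'],s['contact_force'],s['gripper_width'])
f=lambda c,u,v,w,h,S:cv2.resize(c[v:v+h,u:u+w],None,fx=S,fy=S,interpolation=cv2.INTER_CUBIC)
A=f(a['color'],280,145,110,55,7);B=cv2.resize(b['color'][100:310,130:410],(280,210))
im=np.zeros((595,770,3),np.uint8);im[:385]=A;im[385:,:280]=B
cv2.imwrite('pics/end.png',im)"
```

```text
[387.64678701  40.86306234 376.24524767] [-0.08187782  0.19235496 -0.38569843] 85.7599828824465
```

View pics/end.png

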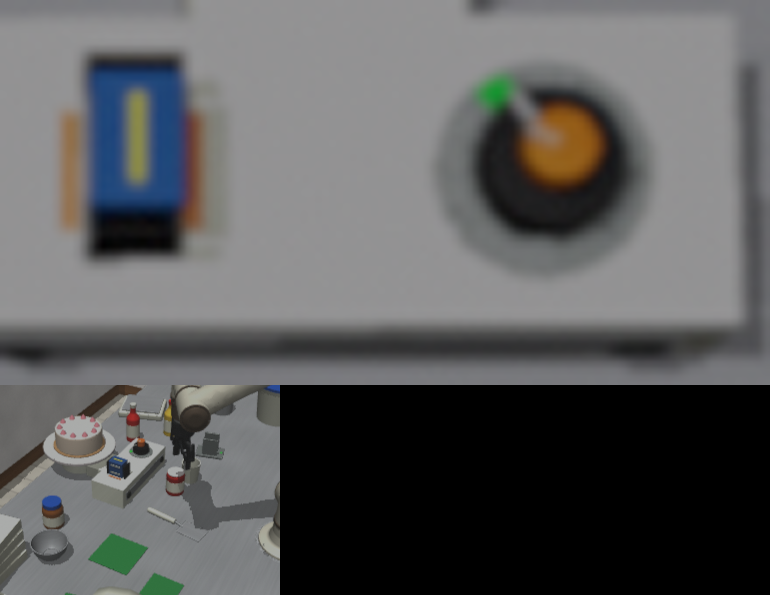

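The ring pointer now runs to about (511,86), towards the green band at (497,93). The battery and the timer pointer look unchanged. I'm checking the angle with numbers.

```bash
python3 -c "
from h import *
d=load('top');k=np.array([629.2,-138.8])
f=lambda x,y:((x+.5)/7-.5+280,(y+.5)/7-.5+145)
for n,p,z in(('out',(511,86),108),('mid',(522,103),108)):
  q=ray(d,f(*p),z)[:2]-k; print(n,q.round(1),np.hypot(*q).round(1),(np.arctan2(q[1],-q[0])-np.radians(1.0)).round(3))
# predicted pixel of pointer end for angles
for a in(2.42,2.6,2.78):
  t=a+np.radians(1); u,v=proj(d,[k[0]-30*np.cos(t),k[1]+30*np.sin(t),108]); print(a,(u-280+.5)*7-.5,(v-145+.5)*7-.5)
# white-ish ring pointer centroid
c=cv2.resize(d['color'][145:200,280:390],None,fx=7,fy=7,interpolation=cv2.INTER_CUBIC).astype(int)
m=(c.min(2)>110);m[:, :500]=0;m[:,545:]=0;m[:80]=0;m[125:]=0
R=[]
for y,x in zip(*np.where(m)):
  q=ray(d,f(x,y),108)[:2]-k
  if 18<np.hypot(*q)<28: R.append(np.arctan2(q[1],-q[0])-.0175)
print(len(R),np.mean(R),np.std(R))
"
```

```text
out [29.6 16.5] 33.9 2.616
mid [22.5 12.2] 25.6 2.626
2.42 504.2489573137557 102.3201432643377
2.6 514.8712785261816 94.65282337538474
2.78 526.7500210357534 88.99570354738498
87 2.613101646209609 0.02541185194400294
```

The ring is at about 2.61 rad, in the middle of the band. The robot is clear of everything, so I'm handing in.

```bash
python3 -c "
from bench import *
print(job_done())"
```

```text
the job is handed in; nothing more can be done
None
```

The job is done and handed in at about 23 s on the robot's clock; no verdict was reported.

**What I did**
- I lifted the battery out of the dock by its 56 mm sides and stood it upright on the largest green mat.
- I let go, took it by its 40 mm sides and plugged it into the socket. The tool height matched the shoulder resting on the deck, with a 17 N push.
- I gripped the outer ring and turned it clockwise about 89° in one go, then let go and moved clear.

**Last checks**
- **Ring:** the last image puts its pointer at about 2.61 rad, inside the band of 2.42 to 2.78.
- **Battery and timer knob:** by eye, both look the same as before the ring was turned. I did not measure the timer pointer against its 3 mm limit.
- **Other things on the counter:** none was touched or looked moved in the views I had.
- **Robot:** the gripper is open, clear of everything, and reads almost no force.

**Disagreements**
- On the mat, the camera placed the battery about 2 mm off in y from where the jaws found it.
- The jaws closed to 57.6 mm on the 60 mm ring, and the hand rose about 3 mm as they did. The ring still turned with the hand.

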